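# Set the hand stirrer in the mixing pot

## Robot

A 7-joint arm with a two-finger parallel gripper is mounted at the origin on the work surface. World frame = base frame: x ahead of the robot, y to its left, z up, the work surface at z = 0. Lengths are in m, angles in rad, forces in N, time in s.
With the tool pointing down it reaches from about 0.35 to 0.9 m from the base axis. Payload 7.2 kg.
Tool frame: the origin (TCP) lies midway between the tips of the shut fingers; the grasp point (between the pads) lies 19 mm behind it; z points along the fingers, y is the line along which they close (so a half turn about z gives the same grasp; the last joint's range is limited). The gripper opens to 88 mm and grips with 3 to 60 N. Pads are 20 mm wide; open, the fingers measure 115 mm over their backs; the gripper's body (75 mm by 178 mm) begins 61 mm behind the grasp point.
Start: joints at [-0.068, 0.411, -0.013, 1.596, 0.006, 1.134, -0.082], TCP at [0.625, -0, 0.223] pointing down, gripper open.
Joint ranges: [-2.95, 2.95], [-0.29, 1.99], [-1.47, 1.44], [0.14, 2.54], [-1.03, 4.17], [0.13, 1.85], [-2.86, 2.86]. Speed limits (rad/s): [2.39, 2.39, 3.01, 3.01, 3.14, 3.14, 3.14].

## Interface

Orientations are given as a unit quaternion [x, y, z, w].
In Python, from workcell import bot, vision gives the robot as it stands. The module is installed in compiled form; this text tells all that it offers.
- The arm moves only by the shell command python3 -m crank 'ROWS' [FORCE]. ROWS is a JSON object of lists of equal length, an entry for each row: "offset": the shift along the tool's x, y, z in m, a list of three; "spin": the turn about the tool's z in rad; "gripper": the finger opening in m, from 0 to 0.0878. In form: {"offset": [[dx, dy, dz], ...], "spin": [spin, ...], "gripper": [gripper, ...]}. A call has exactly 10 rows; each row shifts and turns the commanded pose from where the row before left it, along the tool's axes as they then stand; what a row does not reach is not made up. A row lasts 1/10 s, in which the tool goes at most 50 mm and 8.59 degrees, less where a joint would pass 70% of its speed; a pose out of reach is approached as far as the arm can. A call is refused whole if a number of a shift passes 0.05 or a number of a turn 0.15, either way. A call with a gripper value outside its range is refused whole. The fingers move at their own pace and stop on an object; FORCE is the grip in N (left out, the last holds). Time passes only in rows, so rows that do not move let the fingers close, or fill a call up. It gives the time, the measured TCP pose, the force, the opening and the grip force at its end, in the units of the state.
- bot.observe(): the state, without advancing time (a new reading comes with each control period).
- vision.read_camera(name): name is "scene" or "side" or "wrist"; returns a dict with "img" (420x560x3 uint8, red, green, blue), "z_map" (420x560 float32, m along the optical axis (not along the pixel's ray), 0 where there is no reading), "mtx" (3x3 intrinsics, pixels), "R" (3x3) and "t" (3): a world point X has camera coordinates R X + t. Camera axes: x right, y down, z forward; pixel columns grow to the right and rows downward; lengths in m; the calibration is good to about 2 mm. A picture is of the moment at which its call begins.
- bot.close_job(): hands the job in; it is judged then, once.
Trained networks look in the newest picture that a camera, given by its name, has taken for a name from the list of things; names that differ only in an ending like _2 or _b are one class to them, and where a whole thing is asked for, a point or a joint stands for the part that bears it (a point fixed in the world has none). Each returns a list of dicts, best first, with "conf" (0 to 1); they miss things now and then, are a little off and sometimes report something else, mostly with a low value. They report only what shows in the picture. A call takes as long as a camera call. They do not tell look-alikes from the thing itself.
- vision.search_frame(camera, query): "extent" ([left, top, right, bottom] in pixels, round what is visible of it).
- vision.place_of(camera, query): "pixel" ([row, column] in pixels: a listed point, or the origin of a listed thing).
The state is a dict: "clock": time; "joints": joint angles; "joint_vel": joint speeds; "joint_torque": joint torques, N m; "tcp_pos": TCP position; "ee_rot": TCP orientation; "contact_force": force on the tool from outside, world axes, zero at the start; "wrist_torque": the same for the moment, N m; "gripper_width": finger opening in m; "gripper_force": force on a finger pad.
Only numpy, scipy, OpenCV 4.12 (cv2) and the standard library are available. Lean on these libraries where they do the work, as an engineer would, in place of code of your own. Each camera call takes 0.05 s, during which the arm holds its last target. There are 200 camera calls.

## Task

Lift the cordless hand stirrer out of its steel stand and lower it through the tall collar in the lid of the mixing pot; neither its mixing head nor its shaft may touch the pot or the collar, on the way in or at the end, because a shaft that rubs there spatters when it runs. Finish while still holding it like that, ready to be switched on: still, upright, the shaft centred in the collar and the head deep in the pot, about 15 mm clear of the pot's floor. Leave the pot where it stands and do not disturb the closed stock pot, the bottle, the maul or the brush.

Things in the scene. Friction and masses are not known exactly. Their poses are not given: they have to be found in the camera images.
- stirrer: Cordless hand stirrer, round, upright in its stand, about 0.16 kg. Origin: centre of the mixing head's underside; z up the shaft. From the origin up: steel head 14 mm in diameter, 12 mm high; steel shaft 8 mm in diameter to 105 mm; grey handle 34 mm in diameter, flat foot, 105 to 203 mm (small switch at 135 mm on one side); black cap to 210 mm
- stirrer_grip (a point): point on the stirrer's axis inside the handle, 172 mm above the underside of the head (38 mm below the top of the cap): a good place to grip, fingers pointing down
- stirrer_head (a point): centre of the underside of the mixing head (the stirrer's lowest point)
- stirrer_shaft (a point): point on the shaft's axis 75 mm above the underside of the head; it comes to lie within the collar when the stirrer is in place
- stand: Fixed bent-steel stand, open to its +x side. Origin on the bench under the shelf's hole, upright back 63 mm to its -x. Shelf 100 mm wide, top at 120 mm. The handle's foot rests on it, the shaft hangs through its 24 mm hole, the head's underside 15 mm above the bench. A black rim, 45 mm outside, 40 mm inside, 8 mm high, surrounds the foot
- stand_seat (a point): centre of the stand's hole at the top face of its shelf, 120 mm above the bench
- pot: Loose white mixing pot, about 0.45 kg, hollow, empty, 92 mm in diameter; lid 98 mm in diameter screwed on, its top at 86 mm; in its middle a collar 36 mm in outer diameter, up to 108 mm. The collar's vertical bore, 24 mm in diameter, runs from 108 down to 76 mm, below that the pot is wide. Inner floor at 4 mm. Origin: centre of the underside; z up
- pot_mouth (a point): centre of the collar's bore at its top edge, 108 mm above the pot's underside
- pot_floor (a point): centre of the pot's inner floor, 104 mm below pot_mouth
- stock_pot: bystander: loose white pot of the same kind, 92 mm in diameter and 88 mm high, closed with a plain flat ribbed lid 98 mm in diameter, no collar. Origin: centre of the underside
- bottle: bystander: white plastic bottle, 52 mm in diameter, about 135 mm high, upright. Origin: centre of the underside
- maul: bystander: lying maul, white cylindrical head 56 mm in diameter and 90 mm long to its +x, wooden handle 150 mm long to its -x. Origin: on the bench under its axis, 30 mm behind the head
- brush: bystander: brush lying flat, handle to its -x. Origin: centre of its underside
Things that resemble listed ones, but are neither listed nor needed, are in the scene too. Leave any green or turquoise look-alike of the stirrer alone.

How it is judged:
By the outcome, as a careful person would: the job done as asked, in the order asked, and still so for the second after the job is handed in, while the arm keeps its last pose, push and grip.
It also fails if it takes over 64 s, if anything falls off the work surface, if the arm or the gripper's body presses on something with over 40 N, if the wrist force passes 120 N, or if a joint passes its speed limit or range.

## Working session

There is one attempt and no reset: what is moved stays moved. The work goes in short steps, Python scripts to look and compute and a shell command to move; the robot and the scene stay as the last step left them, time stands still between calls to the robot, and variables do not carry over. Pictures are saved under pics/ and viewed, at most 10 in all, crops included, and the job is handed in when it is done.

```bash
mkdir -p pics
cat > h.py <<'E'
import numpy as np, cv2, json
from workcell import bot, vision
def cam(n):
    c=vision.read_camera(n); c['R']=np.array(c['R']);c['t']=np.array(c['t']);c['mtx']=np.array(c['mtx']);return c
def save(c,f): cv2.imwrite(f,c['img'][:,:,::-1])
def world(c,r,col,z):  # depth z
    p=np.linalg.inv(c['mtx'])@np.array([col,r,1.0])*z
    return c['R'].T@(p-c['t'])
def atz(c,r,col,h): # ray at height
    d=c['R'].T@np.linalg.inv(c['mtx'])@np.array([col,r,1.0]); o=-c['R'].T@c['t']
    return o+d*(h-o[2])/d[2]
def cloud(c):
    v,u=np.mgrid[:420,:560]; z=c['z_map']; P=np.stack([u,v,np.ones_like(u)],-1)@np.linalg.inv(c['mtx']).T*z[...,None]
    W=(P-c['t'])@c['R']; W[z==0]=np.nan; return W
E
python3 - <<'E'
from h import *
ims=[]
for n in ['scene','side']:
    c=cam(n); ims.append(c); save(c,f'pics/{n}0.png')
    print(n,'origin',(-c['R'].T@c['t']).round(3))
    W=cloud(c)
    for q in ['stirrer','pot','stand','stock_pot','bottle','maul','brush']:
        print(q,[(np.round(d['extent']).astype(int).tolist(),round(d['conf'],2)) for d in vision.search_frame(n,q)[:4]])
    for q in ['stirrer_grip','stirrer_head','stand_seat','pot_mouth']:
        for d in vision.place_of(n,q)[:3]:
            r,k=d['pixel']; print(q,round(r),round(k),round(d['conf'],2),W[int(r),int(k)].round(3))
E
```

```text
scene origin [1.056 0.771 1.06 ]
stirrer [([378, 241, 398, 299], 0.68), ([336, 260, 355, 320], 0.63), ([408, 279, 436, 332], 0.61)]
pot [([265, 167, 297, 198], 0.84)]
stand [([354, 254, 415, 320], 0.57)]
stock_pot [([293, 220, 333, 264], 0.63)]
bottle [([280, 267, 301, 313], 0.89)]
maul [([212, 147, 271, 177], 0.71)]
brush [([221, 219, 264, 265], 0.89)]
stirrer_grip 273 345 0.95 [0.603 0.251 0.196]
stirrer_grip 291 428 0.91 [0.465 0.38  0.195]
stirrer_grip 253 391 0.78 [0.484 0.262 0.216]
stirrer_head 329 412 0.87 [0.457 0.37  0.017]
stirrer_head 299 377 0.69 [0.479 0.254 0.018]
stirrer_head 312 340 0.56 [0.589 0.243 0.017]
stand_seat 273 385 0.58 [0.486 0.265 0.141]
pot_mouth 165 281 0.9 [ 0.635 -0.004  0.345]
side origin [-0.134  0.761  0.827]
stirrer [([179, 286, 205, 363], 0.81), ([186, 232, 206, 303], 0.71), ([218, 252, 238, 325], 0.63)]
pot [([332, 195, 366, 243], 0.74), ([239, 212, 279, 241], 0.19)]
stand [([198, 274, 271, 351], 0.62)]
stock_pot [([257, 233, 297, 280], 0.61)]
bottle [([201, 232, 213, 274], 0.89)]
maul [([333, 181, 403, 214], 0.73)]
brush [([237, 207, 282, 243], 0.97), ([197, 229, 216, 273], 0.75), ([255, 233, 296, 278], 0.64)]
stirrer_grip 302 192 0.87 [nan nan nan]
stirrer_grip 267 226 0.66 [0.461 0.265 0.201]
stirrer_grip 250 200 0.66 [0.574 0.244 0.178]
stirrer_head 361 199 0.94 [0.45  0.373 0.011]
stirrer_head 324 231 0.93 [0.466 0.261 0.028]
stirrer_head 300 202 0.75 [0.594 0.244 0.013]
stand_seat 291 228 0.89 [0.461 0.268 0.136]
stand_seat 327 230 0.22 [0.475 0.26  0.009]
stand_seat 204 368 0.2 [ 0.535 -0.44   0.004]
pot_mouth 201 348 0.84 [ 0.505 -0.269  0.105]
```

View pics/scene0.png

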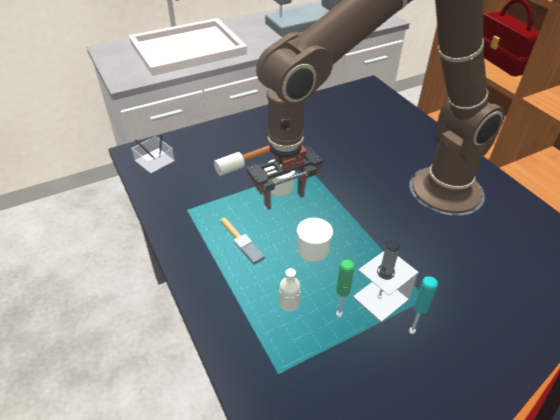

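```bash
python3 -c "
import cv2
a=cv2.imread('pics/scene0.png')[225:345,320:450];cv2.imwrite('pics/cr1.png',cv2.resize(a,None,fx=4.5,fy=4.5,interpolation=cv2.INTER_CUBIC))"
```

```text
(no output)
```

View pics/side0.png

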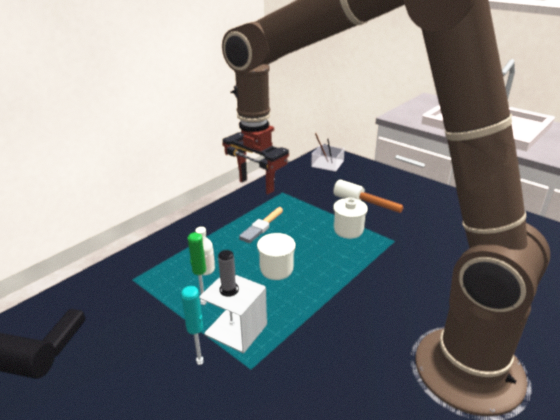

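View pics/cr1.png

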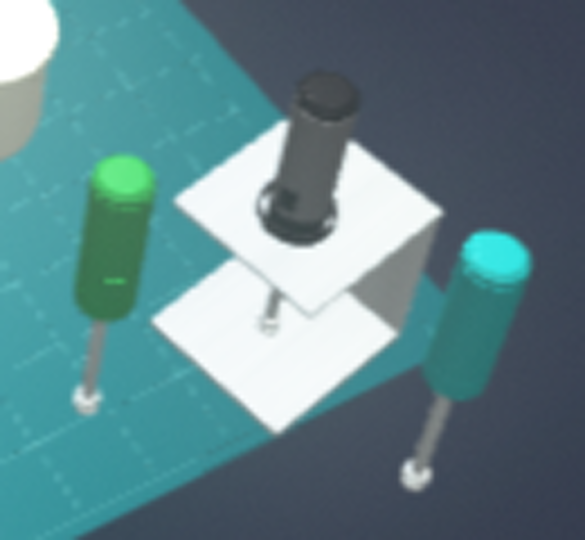

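The candidates in the scene picture are a green one at (345,275), a turquoise one at (427,295) and a grey one with a black cap at (390,258). The crop confirms that only the grey one is seated in the white stand's rim, so that is the stirrer. The collared pot is at (350,215) in the side view, with its collar at (350,203). The plain-lidded pot at (277,255) is the stock pot.

Run:
```python
from h import *
print(np.round(bot.observe()['ee_rot'],3))
for n in ['scene','side','wrist']:
    c=cam(n); W=cloud(c); X,Y,Z=W[...,0],W[...,1],W[...,2]
    if n=='wrist': save(c,'pics/wr0.png'); print('wrist org',(-c['R'].T@c['t']).round(3))
    for nm,x,y,r,lo,hi in [('cap',.475,.262,.04,.215,.24),('handle',.475,.262,.04,.15,.2),('green',.595,.245,.04,.12,.3),('turq',.455,.375,.04,.12,.3),('collar',.505,-.269,.04,.098,.118),('lid',.505,-.269,.07,.076,.096)]:
        m=(np.hypot(X-x,Y-y)<r)&(Z>lo)&(Z<hi)
        if m.sum()>8:
            a=np.c_[X[m],Y[m],Z[m]]; v,u=np.nonzero(m)
            print(n,nm,m.sum(),'min',a.min(0).round(3),'max',a.max(0).round(3),'med',np.median(a,0).round(4))
    for q,h in [('stirrer_grip',.187),('pot_mouth',.108),('stand_seat',.12),('stock_pot',0),('bottle',0)]:
        for d in vision.place_of(n,q)[:3]: print(n,q,np.round(d['pixel']),round(d['conf'],2),atz(c,*d['pixel'],h).round(4))
```

```text
[0.707 0.707 0.    0.   ]
scene cap 147 min [0.457 0.236 0.215] max [0.491 0.27  0.229] med [0.4762 0.2554 0.2245]
scene handle 192 min [0.463 0.237 0.15 ] max [0.492 0.271 0.2  ] med [0.4844 0.2639 0.1747]
scene green 457 min [0.574 0.225 0.12 ] max [0.608 0.26  0.215] med [0.5986 0.2496 0.1813]
scene turq 508 min [0.439 0.353 0.12 ] max [0.474 0.386 0.214] med [0.4649 0.3747 0.1811]
scene lid 112 min [ 0.456 -0.317  0.077] max [ 0.541 -0.218  0.091] med [ 0.5082 -0.2318  0.086 ]
scene stirrer_grip [256. 390.] 0.73 [0.4725 0.254  0.187 ]
scene stirrer_grip [295. 429.] 0.7 [0.4657 0.3851 0.187 ]
scene pot_mouth [163. 282.] 0.87 [ 0.4877 -0.2624  0.108 ]
scene stand_seat [269. 385.] 0.98 [0.4655 0.2441 0.12  ]
scene stock_pot [253. 311.] 0.68 [0.5438 0.0257 0.    ]
scene bottle [299. 287.] 0.98 [0.6837 0.1358 0.    ]
side cap 158 min [0.455 0.238 0.215] max [0.487 0.271 0.228] med [0.4675 0.258  0.2242]
side handle 275 min [0.453 0.242 0.15 ] max [0.486 0.272 0.2  ] med [0.4598 0.2646 0.1753]
side green 534 min [0.569 0.226 0.12 ] max [0.604 0.261 0.213] med [0.5792 0.2504 0.1735]
sid
[... 167 characters left out ...]
 -0.2622  0.1055]
side lid 435 min [ 0.444 -0.318  0.076] max [ 0.542 -0.215  0.096] med [ 0.4811 -0.2505  0.0859]
side stirrer_grip [251. 201.] 0.73 [0.5584 0.2524 0.187 ]
side stirrer_grip [269. 226.] 0.68 [0.4692 0.2592 0.187 ]
side stirrer_grip [302. 191.] 0.58 [0.4471 0.3741 0.187 ]
side pot_mouth [201. 348.] 0.67 [ 0.4991 -0.2617  0.108 ]
side stand_seat [289. 228.] 0.92 [0.4779 0.2501 0.12  ]
side stock_pot [270. 276.] 0.96 [0.5367 0.0235 0.    ]
side bottle [268. 206.] 0.88 [0.6915 0.1446 0.    ]
wrist org [0.625 0.069 0.385]
wrist stock_pot [171. 213.] 0.7 [0.5363 0.0214 0.    ]
wrist bottle [ 61. 334.] 0.58 [0.6863 0.1511 0.    ]
wrist bottle [169. 210.] 0.39 [0.532  0.0245 0.    ]
```

```bash
python3 -m crank '{"offset":[[0.017,-0.015,-0.011],[0.017,-0.015,-0.011],[0.017,-0.015,-0.011],[0.017,-0.015,-0.011],[0.017,-0.015,-0.011],[0.017,-0.015,-0.011],[0.017,-0.015,-0.011],[0.017,-0.015,-0.011],[0.017,-0.015,-0.011],[0,0,0]],"spin":[0,0,0,0,0,0,0,0,0,0],"gripper":[0.0878,0.0878,0.0878,0.0878,0.0878,0.0878,0.0878,0.0878,0.0878,0.0878]}'
cat > m.py <<'E'
from h import *
def circ(c,x,y,r,lo,hi,R):
    W=cloud(c);X,Y,Z=W[...,0],W[...,1],W[...,2]
    m=(np.hypot(X-x,Y-y)<r)&(Z>lo)&(Z<hi)
    if m.sum()<15: return None
    a=np.c_[X[m],Y[m]]
    cc,rr=cv2.minEnclosingCircle(a.astype(np.float32))
    return m.sum(),np.round(cc,4),round(rr,4),np.median(Z[m]).round(4),((a.max(0)+a.min(0))/2).round(4)
E
python3 - <<'E'
from m import *
s=bot.observe();print(np.round(s['tcp_pos'],4),np.round(s['ee_rot'],4))
for n in ['scene','side','wrist']:
    c=cam(n); save(c,f'pics/{n}1.png')
    print(n,'cap',circ(c,.472,.254,.035,.218,.235,.017),'collar',circ(c,.495,-.263,.03,.1,.115,.018),'lid',circ(c,.495,-.263,.065,.08,.092,.049))
    for q,h in [('stirrer_grip',.187),('pot_mouth',.108)]:
        for d in vision.place_of(n,q)[:3]: print(n,q,np.round(d['pixel']),round(d['conf'],2),atz(c,*d['pixel'],h).round(4))
E
```

```text
clock: 3.1
tcp_pos: [0.4889, 0.156, 0.3235]
ee_rot: [0.706, 0.709, 0.002, 0.0]
contact_force: [0.2, 0.4, -0.7]
gripper_width: 0.0875
gripper_force: 0.0
[0.4889 0.156  0.3235] [7.056e-01 7.086e-01 1.600e-03 1.000e-04]
scene cap (np.int64(133), array([0.472 , 0.2536]), 0.0185, np.float64(0.2249), array([0.4728, 0.2543])) collar (np.int64(67), array([ 0.4955, -0.2657]), 0.0187, np.float64(0.1066), array([ 0.4952, -0.2651])) lid (np.int64(403), array([ 0.4956, -0.2702]), 0.0545, np.float64(0.0871), array([ 0.4943, -0.2675]))
scene stirrer_grip [274. 345.] 0.93 [0.5967 0.2481 0.187 ]
scene stirrer_grip [299. 378.] 0.73 [0.5719 0.3412 0.187 ]
scene stirrer_grip [255. 391.] 0.63 [0.4678 0.2526 0.187 ]
scene pot_mouth [162. 279.] 0.6 [ 0.4918 -0.2709  0.108 ]
side cap (np.int64(139), array([0.4704, 0.2552]), 0.0167, np.float64(0.2243), array([0.4708, 0.2544])) collar (np.int64(78), array([ 0.4943, -0.263 ]), 0.023, np.float64(0.1059), array([ 0.4919, -0.2639])) lid (np.int64(384), array([ 0.4924, -0.2642]), 0.0517, np.float64(0.0863), array([ 0.4929, -0.2639]))
side stirrer_grip [268. 226.] 0.95 [0.472  0.2554 0.187 ]
side stirrer_grip [250. 199.] 0.86 [0.5669 0.2517 0.187 ]
side stirrer_grip [302. 189.] 0.56 [0.4509 0.3756 0.187 ]
side pot_mouth [199. 346.] 0.88 [ 0.5102 -0.266   0.108 ]
wrist cap (np.int64(1327), array([0.4715, 0.2533]), 0.0166, np.float64(0.2249), array([0.4715, 0.2529])) collar None lid None
wrist stirrer_grip [ 92. 262.] 0.91 [0.4721 0.2571 0.187 ]
wrist stirrer_grip [111. 381.] 0.79 [0.5833 0.2405 0.187 ]
wrist pot_mouth [112. 270.] 0.21 [0.4759 0.2444 0.108 ]
```

View pics/wrist1.png

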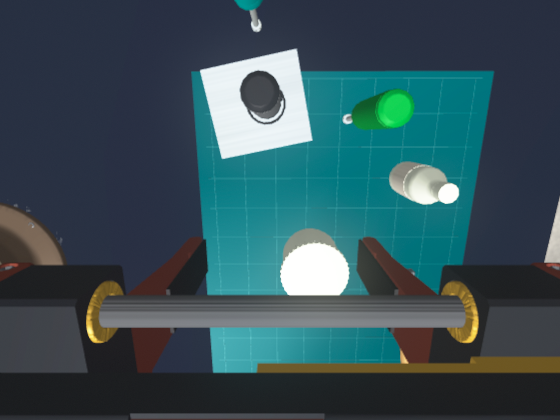

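The wrist view shows the black cap in the stand at (262,92), the green look-alike at (390,108) and turquoise at the top edge. All cameras agree on the cap axis at about (0.4715, 0.2535).

```bash
python3 -m crank '{"offset":[[0.0195,-0.0034,0],[0.0195,-0.0034,0],[0.0195,-0.0034,0],[0.0195,-0.0034,0],[0.0195,-0.0034,0],[0,0,0.015],[0,0,0.015],[0,0,0.015],[0,0,0],[0,0,0]],"spin":[0,0,0,0,0,0,0,0,0,0],"gripper":[0.08,0.08,0.08,0.08,0.08,0.08,0.08,0.08,0.08,0.08]}'
python3 -c "
from workcell import bot
s=bot.observe();print(s['tcp_pos'],s['ee_rot'])"
```

```text
clock: 4.55
tcp_pos: [0.4731, 0.2503, 0.2768]
ee_rot: [0.707, 0.707, -0.0, -0.0]
contact_force: [1.1, -0.2, 1.9]
gripper_width: 0.0802
gripper_force: 0.0
[0.47314532 0.25034635 0.27677023] [ 7.07227765e-01  7.06985744e-01 -2.02894384e-04 -7.67717778e-05]
```

```bash
python3 -m crank '{"offset":[[0.003,-0.0016,0.01],[0,0,0.014],[0,0,0.014],[0,0,0.014],[0,0,0.014],[0,0,0.014],[0,0,0.014],[0,0,0.0145],[0,0,0],[0,0,0]],"spin":[0,0,0,0,0,0,0,0,0,0],"gripper":[0.08,0.08,0.08,0.08,0.08,0.08,0.08,0.08,0.08,0.08]}'
```

```text
clock: 5.55
tcp_pos: [0.4715, 0.2537, 0.1684]
ee_rot: [0.707, 0.707, 0.0, -0.0]
contact_force: [0.0, 0.9, -0.5]
gripper_width: 0.0799
gripper_force: 0.0
```

```bash
python3 -m crank '{"offset":[[0,0,0],[0,0,0],[0,0,0],[0,0,0],[0,0,0],[0,0,0],[0,0,0],[0,0,0],[0,0,0],[0,0,0]],"spin":[0,0,0,0,0,0,0,0,0,0],"gripper":[0.03,0.03,0.03,0.03,0.03,0.03,0.03,0.03,0.03,0.03]}' 20
```

```text
clock: 6.55
tcp_pos: [0.4715, 0.2535, 0.1682]
ee_rot: [0.707, 0.707, 0.0, 0.0]
contact_force: [-0.4, 0.4, 1.6]
gripper_width: 0.0335
gripper_force: 20.0
```

```bash
python3 -m crank '{"offset":[[0,0,0],[0,0,-0.005],[0,0,-0.01],[0,0,-0.02],[0,0,-0.02],[0,0,-0.02],[0,0,-0.025],[0,0,-0.025],[0,0,-0.025],[0,0,-0.01]],"spin":[0,0,0,0,0,0,0,0,0,0],"gripper":[0.02,0.02,0.02,0.02,0.02,0.02,0.02,0.02,0.02,0.02]}' 35
```

```text
clock: 7.55
tcp_pos: [0.4719, 0.254, 0.3312]
ee_rot: [0.707, 0.707, 0.002, 0.0]
contact_force: [0.3, -0.6, -2.0]
gripper_width: 0.0335
gripper_force: 35.0
```

Run:
```python
from m import *
s=bot.observe();print(np.round(s['tcp_pos'],4),s['gripper_width'])
for n in ['scene','side']:
    c=cam(n); save(c,f'pics/{n}2.png')
    x,y,z=s['tcp_pos']
    W=cloud(c)
    for lo,hi in [(-.165,-.14),(-.14,-.12),(-.12,-.1),(-.1,-.08),(-.08,-.06)]:
        m=(np.hypot(W[...,0]-x,W[...,1]-y)<.02)&(W[...,2]>z+lo)&(W[...,2]<z+hi)
        print(n,lo,m.sum(),(np.median(W[m],0)-s['tcp_pos']).round(4))
    for q in ['stirrer_head','stirrer_shaft']: print(q,[(np.round(d['pixel']),round(d['conf'],2)) for d in vision.place_of(n,q)[:3]])
    X=np.array([x,y,z-.153]);p=c['mtx']@(c['R']@X+c['t']);print('expected head px',p[:2][::-1]/p[2])
    print('collar',circ(c,.495,-.263,.03,.1,.115,.018),'lid',circ(c,.495,-.263,.065,.08,.092,.049))
a=cv2.imread('pics/scene2.png')[170:310,330:450];b=cv2.imread('pics/side2.png')[190:330,170:290]
cv2.imwrite('pics/cr2.png',cv2.resize(np.hstack([a,b]),None,fx=3.3,fy=3.3,interpolation=cv2.INTER_CUBIC))
```

```text
[0.4719 0.254  0.3312] 0.033464997877274714
scene -0.165 26 [ 0.0036  0.0009 -0.1445]
scene -0.14 21 [ 0.0034  0.0014 -0.1307]
scene -0.12 19 [ 0.0036  0.0011 -0.1109]
scene -0.1 22 [ 0.0032  0.0015 -0.0908]
scene -0.08 21 [ 0.003   0.0014 -0.0693]
stirrer_head [(array([312., 341.]), 0.98), (array([260., 388.]), 0.92), (array([327., 412.]), 0.88)]
stirrer_shaft [(array([237., 395.]), 0.89), (array([295., 345.]), 0.8), (array([316., 417.]), 0.65)]
expected head px [258.15731079 389.35446142]
collar (np.int64(72), array([ 0.4962, -0.2667]), 0.0205, np.float64(0.1063), array([ 0.4943, -0.2676])) lid (np.int64(406), array([ 0.4953, -0.2678]), 0.0512, np.float64(0.0871), array([ 0.4947, -0.2668]))
side -0.165 39 [-0.0034  0.0026 -0.1468]
side -0.14 29 [-0.0023  0.0024 -0.1311]
side -0.12 27 [-0.003   0.0029 -0.1088]
side -0.1 29 [-0.0023  0.002  -0.0906]
side -0.08 32 [-0.0024  0.002  -0.0697]
stirrer_head [(array([360., 201.]), 0.9), (array([302., 202.]), 0.62)]
stirrer_shaft [(array([338., 198.]), 0.96), (array([242., 217.]), 0.9), (array([280., 200.]), 0.71)]
expected head px [270.6537362  226.99518516]
collar (np.int64(78), array([ 0.4912, -0.2652]), 0.0213, np.float64(0.1066), array([ 0.4925, -0.2652])) lid (np.int64(382), array([ 0.4943, -0.2626]), 0.0515, np.float64(0.0863), array([ 0.4933, -0.2646]))
```

View pics/cr2.png

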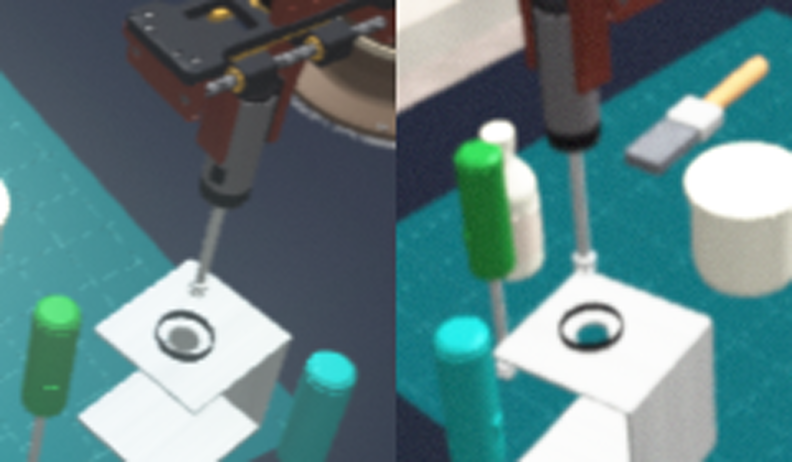

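The stirrer is out and hanging upright: its axis is within about 1 mm of the TCP and the head is at scene (388,260). Next I carry it past the pot, so the wrist camera can measure the collar from above.

```bash
python3 -m crank '{"offset":[[-0.01,0.001,0],[-0.02,0.001,0],[-0.03,0.001,0],[-0.035,0.001,0],[-0.04,0.001,0],[-0.04,0.001,0],[-0.04,0.001,0],[-0.04,0.001,0],[-0.04,0.001,0],[-0.04,0.001,0]],"spin":[0,0,0,0,0,0,0,0,0,0],"gripper":[0.02,0.02,0.02,0.02,0.02,0.02,0.02,0.02,0.02,0.02]}'
```

```text
clock: 8.85
tcp_pos: [0.4806, -0.0839, 0.3277]
ee_rot: [0.707, 0.707, -0.0, -0.0]
contact_force: [0.3, 0.4, -2.7]
gripper_width: 0.0335
gripper_force: 35.0
```

```bash
python3 -m crank '{"offset":[[-0.04,0.001,0],[-0.04,0.001,0],[-0.04,0.001,0],[-0.04,0.001,0],[-0.035,0.001,0],[-0.03,0.001,0],[-0.03,0.001,0],[-0.02,0.001,0],[-0.01,0.001,0],[0,0,0]],"spin":[0,0,0,0,0,0,0,0,0,0],"gripper":[0.02,0.02,0.02,0.02,0.02,0.02,0.02,0.02,0.02,0.02]}'
```

```text
clock: 9.85
tcp_pos: [0.4895, -0.3678, 0.3273]
ee_rot: [0.708, 0.706, -0.0, -0.001]
contact_force: [0.9, 0.2, -2.1]
gripper_width: 0.0334
gripper_force: 35.0
```

Run:
```python
from m import *
s=bot.observe();print(np.round(s['tcp_pos'],4),np.round(s['ee_rot'],4))
for n in ['wrist','scene','side']:
    c=cam(n); save(c,f'pics/{n}3.png')
    print(n,'collar',circ(c,.494,-.2655,.027,.101,.115,.018),'lid',circ(c,.494,-.2655,.057,.08,.092,.049))
    print([(np.round(d['pixel']),round(d['conf'],2),atz(c,*d['pixel'],.108).round(4)) for d in vision.place_of(n,'pot_mouth')[:2]])
```

```text
[ 0.4895 -0.3678  0.3273] [ 7.079e-01  7.063e-01 -5.000e-04 -6.000e-04]
wrist collar (np.int64(409), array([ 0.4934, -0.2675]), 0.018, np.float64(0.1082), array([ 0.4937, -0.2676])) lid (np.int64(4153), array([ 0.4933, -0.2673]), 0.0499, np.float64(0.0865), array([ 0.4937, -0.2677]))
[(array([103., 286.]), 0.94, array([ 0.4943, -0.2637,  0.108 ]))]
scene collar (np.int64(60), array([ 0.4958, -0.2671]), 0.0191, np.float64(0.1078), array([ 0.4958, -0.2666])) lid (np.int64(410), array([ 0.4933, -0.2666]), 0.0518, np.float64(0.0871), array([ 0.4945, -0.2661]))
[]
side collar (np.int64(69), array([ 0.4945, -0.2642]), 0.0199, np.float64(0.1065), array([ 0.4938, -0.2655])) lid (np.int64(391), array([ 0.4923, -0.2655]), 0.0519, np.float64(0.0861), array([ 0.4933, -0.2655]))
[]
```

View pics/wrist3.png

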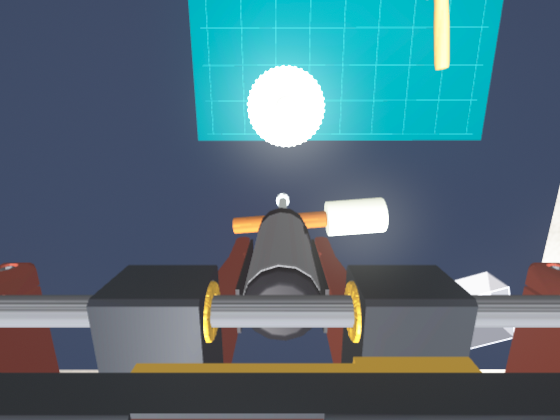

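The wrist view shows the pot at (286,105), with the head and shaft hanging free at (282,200) over the maul's handle and well above it. The pot axis is about (0.494, −0.2665). I'll move over it with the head just above the collar and compare shaft and collar in the same pictures.

```bash
python3 -m crank '{"offset":[[0.01,0.0005,0],[0.015,0.0005,0],[0.018,0.001,0],[0.018,0.001,0],[0.018,0.001,0],[0.015,0.0003,0],[0.0073,0,0.014],[0,0,0.014],[0,0,0.013],[0,0,0]],"spin":[0,0,0,0,0,0,0,0,0,0],"gripper":[0.02,0.02,0.02,0.02,0.02,0.02,0.02,0.02,0.02,0.02]}'
```

```text
clock: 11.15
tcp_pos: [0.4939, -0.2642, 0.2854]
ee_rot: [0.707, 0.707, -0.001, -0.001]
contact_force: [0.0, 0.4, -2.5]
gripper_width: 0.0335
gripper_force: 35.0
```

```bash
cat > q.py <<'E'
from m import *
s=bot.observe();T=np.array(s['tcp_pos']);print(T.round(4),np.round(s['ee_rot'],4))
cr=[]
import sys
k=sys.argv[1]
for n in ['wrist','scene','side']:
    c=cam(n); save(c,f'pics/{n}{k}.png'); W=cloud(c)
    print(n,'collar',circ(c,.494,-.2665,.027,.101,.112,.018),'lid',circ(c,.494,-.2665,.057,.08,.092,.049))
    o=-c['R'].T@c['t']-T; o[2]=0; o/=np.linalg.norm(o)
    for lo,hi in [(-.156,-.144),(-.138,-.11),(-.11,-.08),(-.08,-.05),(-.04,0)]:
        m=(np.hypot(W[...,0]-T[0],W[...,1]-T[1])<.022)&(W[...,2]>max(T[2]+lo,.113))&(W[...,2]<T[2]+hi)
        if m.sum()>5: print('  ',lo,m.sum(),W[m].min(0).round(4),W[m].max(0).round(4),np.median(W[m],0).round(4),'axis~',(np.median(W[m],0)-(.0034 if lo>-.14 and lo<-.06 else 0.006)*o)[:2].round(4))
    p=c['mtx']@(c['R']@np.array([.494,-.2665,.12])+c['t']);u,v=(p[:2]/p[2]).astype(int)
    a=c['img'][max(v-45,0):v+45,max(u-40,0):u+40,::-1]; cr.append(cv2.resize(a,(264,297),interpolation=cv2.INTER_CUBIC))
cv2.imwrite(f'pics/cr{k}.png',np.hstack(cr))
E
python3 q.py 4
```

```text
[ 0.4939 -0.2642  0.2854] [ 7.069e-01  7.073e-01 -6.000e-04 -1.400e-03]
wrist collar (np.int64(372), array([ 0.4937, -0.2673]), 0.018, np.float64(0.1081), array([ 0.4933, -0.2656])) lid (np.int64(3448), array([ 0.4934, -0.2676]), 0.05, np.float64(0.0865), array([ 0.4933, -0.2619]))
   -0.156 19 [ 0.4869 -0.2625  0.1329] [ 0.4998 -0.2576  0.1411] [ 0.4934 -0.259   0.1359] axis~ [ 0.4934 -0.265 ]
   -0.138 46 [ 0.4894 -0.2633  0.1482] [ 0.4965 -0.2599  0.175 ] [ 0.4934 -0.2608  0.1627] axis~ [ 0.4934 -0.2642]
   -0.11 23 [ 0.4898 -0.2635  0.1755] [ 0.4973 -0.2601  0.1872] [ 0.4935 -0.2606  0.1804] axis~ [ 0.4935 -0.264 ]
   -0.04 848 [ 0.4767 -0.2627  0.2455] [ 0.5119 -0.2467  0.2854] [ 0.4943 -0.2493  0.269 ] axis~ [ 0.4943 -0.2553]
scene collar (np.int64(65), array([ 0.4937, -0.2661]), 0.0202, np.float64(0.1064), array([ 0.4957, -0.2665])) lid (np.int64(406), array([ 0.4928, -0.2689]), 0.0545, np.float64(0.0871), array([ 0.4933, -0.2689]))
   -0.156 8 [ 0.4894 -0.2652  0.1354] [ 0.5015 -0.2593  0.1407] [ 0.497  -0.2624  0.1376] axis~ [ 0.4942 -0.2676]
   -0.138 18 [ 0.494  -0.2691  0
[... 509 characters left out ...]
rray([ 0.4928, -0.2636])) lid (np.int64(385), array([ 0.4949, -0.2653]), 0.0535, np.float64(0.0858), array([ 0.4933, -0.2664]))
   -0.156 11 [ 0.4888 -0.2692  0.135 ] [ 0.4975 -0.2572  0.1408] [ 0.4933 -0.2619  0.1382] axis~ [ 0.4964 -0.267 ]
   -0.138 22 [ 0.4878 -0.2658  0.1489] [ 0.4992 -0.259   0.175 ] [ 0.4931 -0.2617  0.1581] axis~ [ 0.4949 -0.2646]
   -0.11 27 [ 0.4892 -0.2677  0.1757] [ 0.4985 -0.2578  0.2047] [ 0.4934 -0.2623  0.1898] axis~ [ 0.4952 -0.2652]
   -0.08 26 [ 0.4901 -0.2698  0.2063] [ 0.4974 -0.2585  0.2342] [ 0.4937 -0.2622  0.2207] axis~ [ 0.4955 -0.2651]
   -0.04 160 [ 0.4761 -0.2712  0.2457] [ 0.5108 -0.245   0.2854] [ 0.487  -0.2517  0.2663] axis~ [ 0.4901 -0.2569]
```

View pics/cr4.png

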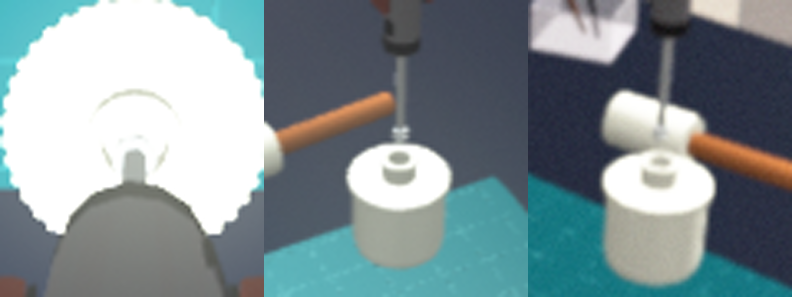

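The crop shows the head straight above the collar in all three views. The wrist camera suggests about 3 mm of y error, but the other two say less. A silhouette fit in the fixed cameras should settle it.

```bash
cat > sil.py <<'E'
from m import *
from scipy.optimize import minimize
S=8
def hull(c,x,y,parts,box):
    im=np.zeros(((box[3]-box[1])*S,(box[2]-box[0])*S),np.uint8); a=np.linspace(0,2*np.pi,48)
    for r,z0,z1 in parts:
        P=np.array([[x+r*np.cos(t),y+r*np.sin(t),z] for z in (z0,z1) for t in a])@c['R'].T+c['t']
        p=P@c['mtx'].T; p=p[:,:2]/p[:,2:]
        p=(p+.5-np.array(box[:2]))*S
        cv2.fillConvexPoly(im,cv2.convexHull((p*16).astype(np.int32)),1,shift=4)
    return cv2.resize(im.astype(np.float32),None,fx=1/S,fy=1/S,interpolation=cv2.INTER_AREA)
def fit(c,mask,parts,g):
    v,u=np.nonzero(mask); box=[u.min()-4,v.min()-4,u.max()+5,v.max()+5]
    M=mask[box[1]:box[3],box[0]:box[2]].astype(float)
    f=lambda p:((hull(c,g[0]+p[0]/1e3,g[1]+p[1]/1e3,parts,box)-M)**2).sum()
    r=minimize(f,[0,0],method='Nelder-Mead',options=dict(initial_simplex=[[0,0],[3,1],[-1,3]],xatol=.02))
    return (np.array(g)+r.x/1e3).round(4),round(r.fun,1),int(M.sum())
if __name__=='__main__':
    T=np.array(bot.observe()['tcp_pos'])
    for n in ['scene','side']:
        ms=[];mt=[]
        for i in range(6):
            c=cam(n);W=cloud(c);h=lambda x,y:np.hypot(W[...,0]-x,W[...,1]-y)
            ms.append((h(.494,-.2665)<.058)&(W[...,2]>.012)&(W[...,2]<.116))
            mt.append((h(T[0],T[1])<.025)&(W[...,2]>.150)&(W[...,2]<.225))
        print(n,'pot',fit(c,np.mean(ms,0),[(.046,.012,.075),(.049,.070,.086),(.018,.086,.108)],(.494,-.2665)))
        print(n,'shaft',fit(c,np.mean(mt,0),[(.004,.150,.225)],T[:2]))
E
python3 sil.py
```

```text
scene pot (array([ 0.4934, -0.2699]), np.float64(11.5), 918)
scene shaft (array([ 0.4976, -0.2633]), np.float64(3.7), 54)
side pot (array([ 0.4944, -0.2668]), np.float64(14.8), 1034)
side shaft (array([ 0.4937, -0.262 ]), np.float64(5.1), 63)
```

```bash
python3 -m crank '{"offset":[[-0.0025,-0.0005,0],[0,0,0],[0,0,0],[0,0,0],[0,0,0],[0,0,0],[0,0,0],[0,0,0],[0,0,0],[0,0,0]],"spin":[0,0,0,0,0,0,0,0,0,0],"gripper":[0.02,0.02,0.02,0.02,0.02,0.02,0.02,0.02,0.02,0.02]}'; python3 q.py 5 | grep -A4 -e wrist -e '^\['; python3 sil.py
```

```text
clock: 12.9
tcp_pos: [0.4942, -0.2677, 0.2872]
ee_rot: [0.707, 0.707, 0.0, 0.0]
contact_force: [-0.4, 0.9, -2.6]
gripper_width: 0.0334
gripper_force: 35.0
[ 0.4942 -0.2677  0.2872] [0.7071 0.7071 0.     0.    ]
wrist collar (np.int64(363), array([ 0.4935, -0.2671]), 0.018, np.float64(0.1083), array([ 0.4935, -0.2665])) lid (np.int64(3540), array([ 0.4934, -0.2668]), 0.0499, np.float64(0.0865), array([ 0.4934, -0.2635]))
   -0.156 18 [ 0.4877 -0.2661  0.1358] [ 0.5005 -0.261   0.1392] [ 0.4936 -0.2627  0.1375] axis~ [ 0.4936 -0.2687]
   -0.138 47 [ 0.4901 -0.267   0.1501] [ 0.4972 -0.2637  0.177 ] [ 0.4941 -0.2643  0.164 ] axis~ [ 0.4941 -0.2677]
   -0.11 23 [ 0.4904 -0.2668  0.1773] [ 0.4979 -0.2637  0.1887] [ 0.4941 -0.2643  0.1822] axis~ [ 0.4941 -0.2677]
   -0.04 844 [ 0.4771 -0.266   0.2474] [ 0.5122 -0.2506  0.2872] [ 0.4947 -0.2528  0.2708] axis~ [ 0.4947 -0.2588]
scene pot (array([ 0.4934, -0.2701]), np.float64(11.7), 917)
scene shaft (array([ 0.4958, -0.2677]), np.float64(1.7), 60)
side pot (array([ 0.4947, -0.2672]), np.float64(14.0), 1035)
side shaft (array([ 0.4927, -0.264 ]), np.float64(4.8), 64)
```

All three cameras now agree to within 1 mm, so I correct by (−0.5, +0.7) mm and lower in stages.

```bash
python3 -m crank '{"offset":[[0.0007,-0.0005,0],[0,0,0],[0,0,0.004],[0,0,0.004],[0,0,0.005],[0,0,0.005],[0,0,0.005],[0,0,0],[0,0,0],[0,0,0]],"spin":[0,0,0,0,0,0,0,0,0,0],"gripper":[0.02,0.02,0.02,0.02,0.02,0.02,0.02,0.02,0.02,0.02]}'; python3 sil.py; python3 q.py 6 | grep -A4 -e wrist -e '^\['
```

```text
clock: 14.65
tcp_pos: [0.4938, -0.2671, 0.2644]
ee_rot: [0.707, 0.707, 0.0, 0.0]
contact_force: [-0.4, -0.5, -1.5]
gripper_width: 0.0335
gripper_force: 35.0
scene pot (array([ 0.4935, -0.27  ]), np.float64(24.3), 903)
scene shaft (array([ 0.4947, -0.2668]), np.float64(23.0), 56)
side pot (array([ 0.4945, -0.2668]), np.float64(17.2), 1027)
side shaft (array([ 0.4923, -0.2633]), np.float64(26.1), 79)
[ 0.4937 -0.267   0.2642] [0.7071 0.7071 0.     0.    ]
wrist collar (np.int64(411), array([ 0.4934, -0.2669]), 0.0178, np.float64(0.1082), array([ 0.4936, -0.2648])) lid (np.int64(3849), array([ 0.4933, -0.2677]), 0.0501, np.float64(0.0865), array([ 0.4932, -0.2618]))
   -0.156 16 [ 0.4872 -0.2654  0.1134] [ 0.5    -0.2608  0.1158] [ 0.4931 -0.2621  0.1147] axis~ [ 0.4931 -0.2681]
   -0.138 51 [ 0.4895 -0.267   0.1263] [ 0.4974 -0.263   0.1538] [ 0.4936 -0.2638  0.1414] axis~ [ 0.4936 -0.2672]
   -0.11 20 [ 0.4899 -0.2655  0.1551] [ 0.4964 -0.263   0.1662] [ 0.4936 -0.2636  0.1595] axis~ [ 0.4936 -0.267 ]
   -0.04 847 [ 0.4766 -0.265   0.2244] [ 0.511  -0.2496  0.2641] [ 0.4942 -0.2521  0.2477] axis~ [ 0.4942 -0.2581]
```

Centred. Lowering in, with 92 mm to go.

```bash
python3 -m crank '{"offset":[[0,0,0.004],[0,0,0.005],[0,0,0.005],[0,0,0.005],[0,0,0.005],[0,0,0.005],[0,0,0.005],[0,0,0.005],[0,0,0.005],[0,0,0]],"spin":[0,0,0,0,0,0,0,0,0,0],"gripper":[0.02,0.02,0.02,0.02,0.02,0.02,0.02,0.02,0.02,0.02]}'
```

```text
clock: 16.4
tcp_pos: [0.4933, -0.2668, 0.2193]
ee_rot: [0.707, 0.707, -0.0, -0.001]
contact_force: [0.6, 0.8, -1.1]
gripper_width: 0.0335
gripper_force: 35.0
```

```bash
python3 -m crank '{"offset":[[0,0,0.004],[0,0.0003,0.006],[0,0,0.006],[0,0,0.006],[0,0,0.006],[0,0,0.006],[0,0,0.006],[0,0,0.005],[0,0,0],[0,0,0]],"spin":[0,0,0,0,0,0,0,0,0,0],"gripper":[0.02,0.02,0.02,0.02,0.02,0.02,0.02,0.02,0.02,0.02]}'; python3 -c "
from workcell import bot
s=bot.observe();print(s['tcp_pos'],s['ee_rot'])"
```

```text
clock: 17.4
tcp_pos: [0.494, -0.2671, 0.1751]
ee_rot: [0.707, 0.707, -0.0, -0.0]
contact_force: [0.1, 0.3, -1.4]
gripper_width: 0.0334
gripper_force: 35.0
[ 0.49401995 -0.26707296  0.17513038] [ 7.07137757e-01  7.07075803e-01 -2.20436844e-05 -1.81976987e-05]
```

```bash
python3 -m crank '{"offset":[[0,-0.0003,0.0027],[0,0,0],[0,0,0],[0,0,0],[0,0,0],[0,0,0],[0,0,0],[0,0,0],[0,0,0],[0,0,0]],"spin":[0,0,0,0,0,0,0,0,0,0],"gripper":[0.02,0.02,0.02,0.02,0.02,0.02,0.02,0.02,0.02,0.02]}'; python3 q.py 7
```

```text
clock: 18.4
tcp_pos: [0.4937, -0.267, 0.1724]
ee_rot: [0.707, 0.707, 0.0, 0.0]
contact_force: [1.2, -0.5, -2.4]
gripper_width: 0.0336
gripper_force: 35.0
[ 0.4937 -0.267   0.1724] [0.7071 0.7071 0.     0.    ]
wrist collar (np.int64(373), array([ 0.4936, -0.2661]), 0.0177, np.float64(0.108), array([ 0.4936, -0.2583])) lid (np.int64(6061), array([ 0.4935, -0.2674]), 0.05, np.float64(0.0864), array([ 0.4935, -0.2577]))
   -0.04 843 [ 0.4762 -0.2655  0.1325] [ 0.511  -0.2497  0.1723] [ 0.4942 -0.2521  0.1557] axis~ [ 0.4942 -0.2581]
scene collar (np.int64(58), array([ 0.4948, -0.2628]), 0.019, np.float64(0.1069), array([ 0.4948, -0.2636])) lid (np.int64(393), array([ 0.4957, -0.2694]), 0.053, np.float64(0.0871), array([ 0.4947, -0.2696]))
   -0.04 104 [ 0.4834 -0.2803  0.1328] [ 0.5132 -0.2468  0.1724] [ 0.5024 -0.2551  0.1518] axis~ [ 0.4995 -0.2604]
side collar (np.int64(71), array([ 0.4936, -0.2628]), 0.0198, np.float64(0.1068), array([ 0.494 , -0.2624])) lid (np.int64(391), array([ 0.4916, -0.2655]), 0.0526, np.float64(0.0861), array([ 0.4924, -0.2652]))
   -0.04 138 [ 0.4758 -0.2728  0.1324] [ 0.5096 -0.2461  0.1724] [ 0.486  -0.2535  0.1518] axis~ [ 0.4891 -0.2586]
```

View pics/cr7.png

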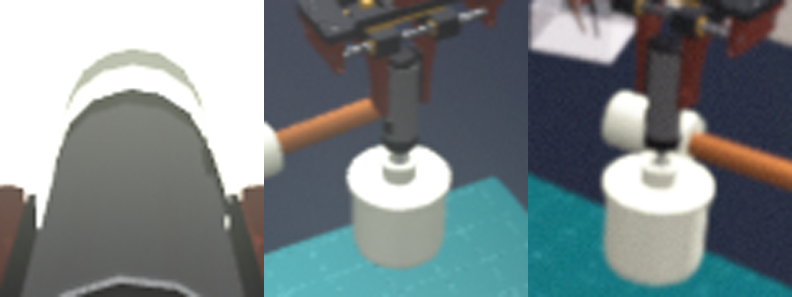

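The pictures show the shaft in the collar, the handle's foot about 16 mm above it, the pot unmoved and no contact force. I'm handing it in.

```bash
python3 -c "
from workcell import bot
print(bot.close_job())"
```

```text
the job is handed in; nothing more can be done
None
```

I handed the job in with the stirrer held still and upright, the shaft centred in the pot's collar to within about 1 mm, and the head about 15 mm above the pot's floor by the arm's measured pose (the head itself is out of sight); the pot had not moved, and I saw no sign of contact in the forces or pictures.

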